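Find the canister with the loose ball by shaking

ROBOT

A 6-joint arm with a two-finger parallel gripper is mounted at the origin on the work surface. World frame = base frame: x ahead of the robot, y to its left, z up, the work surface at z = 0. Lengths are in m, angles in rad, forces in N, time in s.
With the tool pointing down it reaches from about 0.375 to 0.9 m from the base axis. Payload 3.1 kg.
Tool frame: the origin (TCP) lies on the centre line of the jaws, within the pads' length; the fingertips stand ahead of it and the grasp point (between the pads) lies 3 mm ahead of it (robot.tip_reach is the z of the fingertips in the tool frame, in m); z points along the fingers, y is the line along which they close (so a half turn about z gives the same grasp; the last joint's range is limited). The gripper opens to 87 mm and grips with 3 to 60 N. Pads are 19 mm wide; open, the fingers measure 117 mm over their backs; the gripper's body (75 mm by 190 mm) begins 51 mm behind the grasp point.
Start: joints at [0.947, 0.527, 1.433, -0, 1.181, -0.178], TCP at [0.269, 0.564, 0.205] pointing down, gripper open.
Joint ranges: [-3.08, 3.08], [-0.75, 2.2], [0.22, 2.44], [-1.43, 4.57], [0, 2.65], [-2.85, 2.85]. Speed limits (rad/s): [2.79, 2.79, 3.14, 3.14, 3.14, 3.14].

INTERFACE

Orientations are given as a unit quaternion [x, y, z, w].
In Python, from rig import sensors, eyes, ticket, robot gives the robot as it stands.
- The arm moves only by the tool drive_tool, never from a script. Its argument "deltas" is a list that holds one entry, the list of rows, each a list of 6 numbers: the shift along the tool's x, y, z in mm, then the turn, a rotation vector about the tool's x, y, z in rad. A call has 1 to 8 rows; each row shifts and turns the commanded pose from where the row before left it, along the tool's axes as they then stand; what a row does not reach is not made up. A row lasts 1/12 s, in which the tool goes at most 41.7 mm and 7.16 degrees, less where a joint would pass 70% of its speed; a pose out of reach is approached as far as the arm can. A call is refused whole if a number of a shift passes 41.7 or a number of a turn 0.125, either way. A call with a gripper value outside its range is refused whole. "gripper" is the opening in per cent of the stroke, from 0 (shut) to 100 (fully open), set as the call begins (left out, the last holds). The fingers move at their own pace and stop on an object; "squeeze" is the grip in N (left out, the last holds). Time passes only in rows, so rows that do not move let the fingers close. It gives the time, the measured TCP pose, the force, the opening and the grip force at its end, in the units of the state.
- sensors.get_obs(): the state, without advancing time (a new reading comes with each control period).
- eyes.camera(name): name is "side" or "top" or "wrist"; returns a dict with "img" (384x512x3 uint8, red, green, blue), "fov_y" (degrees; the focal length in pixels is half the picture's height over the tangent of half this angle, whatever the lens; pixels are square), "cx", "cy" (the principal point, pixels), "xyz" and "attitude" of the camera in the world; the wrist camera has in their place "hand_eye" (4x4, takes a point from camera to tool coordinates, whose origin is the TCP and whose axes are the flange's). Camera axes: x right, y up, looking along -z (the intrinsics and any distortion apply to the point x, -y, -z); pixel columns grow to the right and rows downward; lengths in m; the calibration is good to about 2 mm. A picture is of the moment at which its call begins: read the wrist's pose just before it. There is no depth.
- ticket.hand_in(): hands the job in; it is judged then, once.
The state is a dict: "time": time; "q": joint angles; "joint_velocities": joint speeds; "joint_torque": joint torques, N m; "position": TCP position; "tool_rot": TCP orientation; "ft_force": force on the tool from outside, world axes, zero at the start; "moment": the same for the moment, N m; "grip_width": finger opening in m; "grip_force": force on a finger pad.
Only numpy, scipy, OpenCV 4.12 (cv2) and the standard library are available. Lean on these libraries where they do the work, as an engineer would, in place of code of your own. Each camera call takes 0.05 s, during which the arm holds its last target. There are 200 camera calls.

TASK

One of the three identical closed steel canisters has a steel ball loose inside. Lift them one at a time clear of the counter and shake gently lengthwise, to and fro, until you can tell; when you have felt the ball run from end to end a few times, stand that canister upright in the shallow wooden tray, fully home on its floor. Set any canister that does not rattle back down upright where it stood; grip lightly, put nothing down hard, and leave everything else alone.

Things in the scene. Friction and masses are not known exactly. Their poses are not given: they have to be found in the camera images.
- canister_a_center (a point): centre (40 mm above the underside) of one of three identical closed canisters of thin brushed steel: boxes 100 mm long (own x axis), 56 wide (y), 80 high (z), flat-topped, lid fixed, standing upright on the counter (z = 0). Told apart by position only; each weighs, empty, 0.25 to 0.43 kg, so weight does not tell which has the ball
- canister_b_center (a point): as canister_a: centre of another of the three. Any one of the three, unseen and different each time, has the loose steel ball inside (36 mm, 0.19 kg). It starts in the middle and rolls freely, up to 29 mm either way from the centre along the length, 7 mm across
- canister_c_center (a point): as canister_a: centre of the third one. Walls are 3 mm. In a canister moved to and fro lengthwise by 5 cm or so the ball lags, rolls and taps the end walls; tipped lengthwise by 0.2 rad or more it runs to the low end and shifts its weight there
- tray_floor (a point): middle of the recess floor of a shallow dark wooden tray fixed to the counter (122 x 78 mm outside, rims 24 mm above the counter). The recess is 106 mm long (x axis) by 62 wide (y): 3 mm play all round a canister. Its floor is 8 mm above the counter, so a canister fully home has its centre 48 mm above it. Either way round is right
- can: aluminium drinks can, 66 mm across, 115 mm high; origin at the centre of its underside; a bystander, to be left alone
- jar: round white ceramic canister with a knob, 104 mm across, 170 mm high (besides it, a fixed metal bottle rack with four green bottles, up to 0.3 m high, stands at the left end wall, all beyond y = 0.5); origin at the centre of its underside; a bystander, to be left alone
- cap_tin: low round red plastic crown-cap tin with a lid, 84 mm across, 55 mm high; origin at the centre of its underside; a bystander, to be left alone
- opener: flat bottle opener with a wooden handle, 140 mm long, 22 mm wide, 6 mm thick, lying; origin at the centre of its underside; a bystander, to be left alone
- mug: white ceramic mug, 76 mm across with a handle, 85 mm high; origin at the centre of its underside; a bystander, to be left alone
- mill: wooden pepper mill, 56 mm across, 137 mm high; origin at the centre of its underside; a bystander, to be left alone
Not all that is in view belongs to the job. Leave any green or purple look-alike of the part that bears canister_a_center alone.

How it is judged:
On the way, in this order (a step that is already met when the one before it is completed fails the run):
1. the canister with the ball is off the counter by 25 mm or more and the ball has run to its +x end (((distance between ball_c0 and canister_a_center below 0.065 m and height (world z) of canister_a_center above 0.065 m and x of ball_c0 in the frame of canister_a_center above 0.018 m) or (distance between ball_c0 and canister_b_center below 0.065 m and height (world z) of canister_b_center above 0.065 m and x of ball_c0 in the frame of canister_b_center above 0.018 m) or (distance between ball_c0 and canister_c_center below 0.065 m and height (world z) of canister_c_center above 0.065 m and x of ball_c0 in the frame of canister_c_center above 0.018 m))), for 0.02 s.
2. still or again lifted, the ball has run to the other end (((distance between ball_c0 and canister_a_center below 0.065 m and height (world z) of canister_a_center above 0.065 m and x of ball_c0 in the frame of canister_a_center below -0.018 m) or (distance between ball_c0 and canister_b_center below 0.065 m and height (world z) of canister_b_center above 0.065 m and x of ball_c0 in the frame of canister_b_center below -0.018 m) or (distance between ball_c0 and canister_c_center below 0.065 m and height (world z) of canister_c_center above 0.065 m and x of ball_c0 in the frame of canister_c_center below -0.018 m))), for 0.02 s.
3. still or again lifted, the ball has run back to the +x end (((distance between ball_c0 and canister_a_center below 0.065 m and height (world z) of canister_a_center above 0.065 m and x of ball_c0 in the frame of canister_a_center above 0.018 m) or (distance between ball_c0 and canister_b_center below 0.065 m and height (world z) of canister_b_center above 0.065 m and x of ball_c0 in the frame of canister_b_center above 0.018 m) or (distance between ball_c0 and canister_c_center below 0.065 m and height (world z) of canister_c_center above 0.065 m and x of ball_c0 in the frame of canister_c_center above 0.018 m))), for 0.02 s.
At the end, for the whole second after the job is handed in: The canister with the ball stands upright in the tray, fully home (underside within 3 mm of the recess floor, centre within 8 mm of the recess centre, lengthwise along it, tilt under 0.05 rad); the other two stand upright on the counter within 60 mm of where they started; all at rest ((((distance between ball_c0 and canister_a_center below 0.065 m and horizontal distance between canister_a_center and tray_floor below 0.008 m and height (world z) of canister_a_center below 0.051 m and angle between canister_a_center's own z axis and vertical below 0.05 rad and angle between the x axis of canister_a_center and the x axis of tray_floor, either way round below 0.12 rad) and (height (world z) of canister_b_center below 0.043 m and angle between canister_b_center's own z axis and vertical below 0.05 rad and distance of canister_b_center from where it was at the start of the episode below 0.06 m) and (height (world z) of canister_c_center below 0.043 m and angle between canister_c_center's own z axis and vertical below 0.05 rad and distance of canister_c_center from where it was at the start of the episode below 0.06 m) and linear speed of each of canister_a, canister_b, canister_c below 0.02 m/s) or ((distance between ball_c0 and canister_b_center below 0.065 m and horizontal distance between canister_b_center and tray_floor below 0.008 m and height (world z) of canister_b_center below 0.051 m and angle between canister_b_center's own z axis and vertical below 0.05 rad and angle between the x axis of canister_b_center and the x axis of tray_floor, either way round below 0.12 rad) and (height (world z) of canister_a_center below 0.043 m and angle between canister_a_center's own z axis and vertical below 0.05 rad and distance of canister_a_center from where it was at the start of the episode below 0.06 m) and (height (world z) of canister_c_center below 0.043 m and angle between canister_c_center's own z axis and vertical below 0.05 rad and distance of canister_c_center from where it was at the start of the episode below 0.06 m) and linear speed of each of canister_a, canister_b, canister_c below 0.02 m/s) or ((distance between ball_c0 and canister_c_center below 0.065 m and horizontal distance between canister_c_center and tray_floor below 0.008 m and height (world z) of canister_c_center below 0.051 m and angle between canister_c_center's own z axis and vertical below 0.05 rad and angle between the x axis of canister_c_center and the x axis of tray_floor, either way round below 0.12 rad) and (height (world z) of canister_a_center below 0.043 m and angle between canister_a_center's own z axis and vertical below 0.05 rad and distance of canister_a_center from where it was at the start of the episode below 0.06 m) and (height (world z) of canister_b_center below 0.043 m and angle between canister_b_center's own z axis and vertical below 0.05 rad and distance of canister_b_center from where it was at the start of the episode below 0.06 m) and linear speed of each of canister_a, canister_b, canister_c below 0.02 m/s))); the robot touches nothing.
It fails at once if a canister is shaken so hard that the ball strikes it with more than 20 N (contact force between ball_c0 and canister_a above 20 N or contact force between ball_c0 and canister_b above 20 N or contact force between ball_c0 and canister_c above 20 N).
It fails at once if a canister is squeezed with more than 200 N (both fingers added up) (contact force between the fingers and canister_a above 200 N or contact force between the fingers and canister_b above 200 N or contact force between the fingers and canister_c above 200 N).
It fails at once if a canister is banged or pressed on the counter or the tray with more than 90 N (contact force between any of canister_a, canister_b, canister_c and table above 90 N or contact force between any of canister_a, canister_b, canister_c and tray above 90 N).
It fails at once if another thing on the counter is moved by more than 25 mm (distance of any of can, jar, cap_tin, opener, mug, mill from where it was at the start of the episode above 0.025 m).
It also fails if it takes over 72 s, if anything falls off the work surface, if the arm or the gripper's body presses on something with over 40 N, if the wrist force passes 120 N, or if a joint passes its speed limit or range.

## Working session

There is one attempt and no reset: what is moved stays moved. The work goes in short steps, Python scripts to look and compute and a tool call to move; the robot and the scene stay as the last step left them, time stands still between calls to the robot, and variables do not carry over. Pictures are saved under pics/ and viewed, at most 10 in all, crops included, and the job is handed in when it is done.

Besides the shell and the picture viewer there is one more tool, called after ">>>" in YAML: its name, and indented under it one key for each argument. drive_tool: Moves the arm, as the interface text tells. Its arguments: {"type":"object","properties":{"deltas":{"type":"array"},"gripper":{"type":"number"},"squeeze":{"type":"number"}},"required":["deltas"]}

```bash
ls; mkdir -p pics; python3 - <<'E'
from rig import sensors, eyes, ticket, robot
import cv2,numpy as np,pickle
o=sensors.get_obs();print(o)
print(robot.tip_reach)
d={}
for n in("top","side","wrist"):
    c=eyes.camera(n);d[n]=c
    print({k:v for k,v in c.items() if k!='img'})
pickle.dump((o,d),open('c0.pkl','wb'))
cv2.imwrite('pics/top.png',cv2.resize(d['top']['img'][:,:,::-1],(800,600)))
cv2.imwrite('pics/side.png',cv2.resize(d['side']['img'][:,:,::-1],(800,600)))
E
```

```text
pics
{'time': 0.0, 'q': array([ 9.46524213e-01,  5.28424028e-01,  1.43394314e+00, -2.84099624e-05,
        1.18137310e+00, -1.78513666e-01]), 'joint_velocities': array([ 6.30485326e-05, -1.33195383e-03,  8.32066510e-05,  4.12003761e-04,
       -7.00162166e-04, -2.38175900e-04]), 'joint_torque': array([ 2.59066073e-04, -4.40037024e+01, -1.76590776e+01,  6.32920861e-02,
        5.82050357e-02, -1.72877708e-04]), 'position': array([0.26898658, 0.56328549, 0.20438457]), 'tool_rot': array([ 2.21033141e-01,  9.75265706e-01, -9.93592230e-04, -4.07446545e-04]), 'ft_force': array([ 0.28738158, -0.41912157,  0.55573926]), 'moment': array([-0.00156888, -0.00275184,  0.03303706]), 'grip_force': 0.0, 'grip_width': 0.08676597542246188}
0.022
{'fov_y': 45.74466916029552, 'cx': 255.2079310416168, 'cy': 184.23888368334445, 'xyz': array([ 0.27100286, -0.09005038,  1.29403004]), 'attitude': array([ 0.06009661, -0.07821023, -0.69288619,  0.71426905])}
{'fov_y': 50.24156064304174, 'cx': 254.0334445834571, 'cy': 197.17541868173416, 'xyz': array([-0.09760977, -0.88737402,  0.78472912]), 'attitude': array([ 0.43502962, -0.14961711, -0.28534592,  0.84079823])}
{'fov_y': 62.16776482585563, 'cx': 260.2823797045139, 'cy': 192.69077473546793, 'hand_eye': array([[-2.32750171e-04,  9.53692268e-01,  3.00783981e-01,
         8.24946376e-02],
       [ 9.99999826e-01,  3.85151202e-04, -4.47382847e-04,
        -8.78560450e-04],
       [-5.42512874e-04,  3.00783824e-01, -9.53692192e-01,
        -1.79257103e-01],
       [ 0.00000000e+00,  0.00000000e+00,  0.00000000e+00,
         1.00000000e+00]])}
```

View pics/top.png

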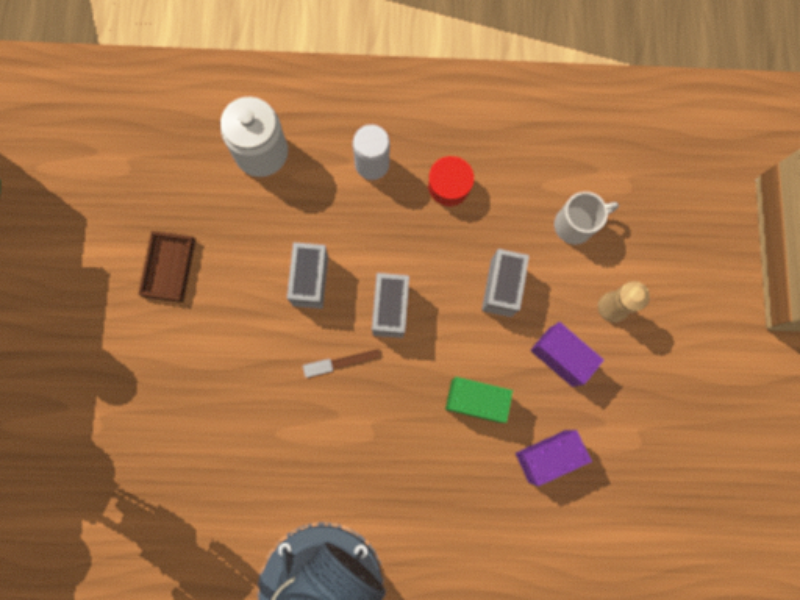

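View pics/side.png

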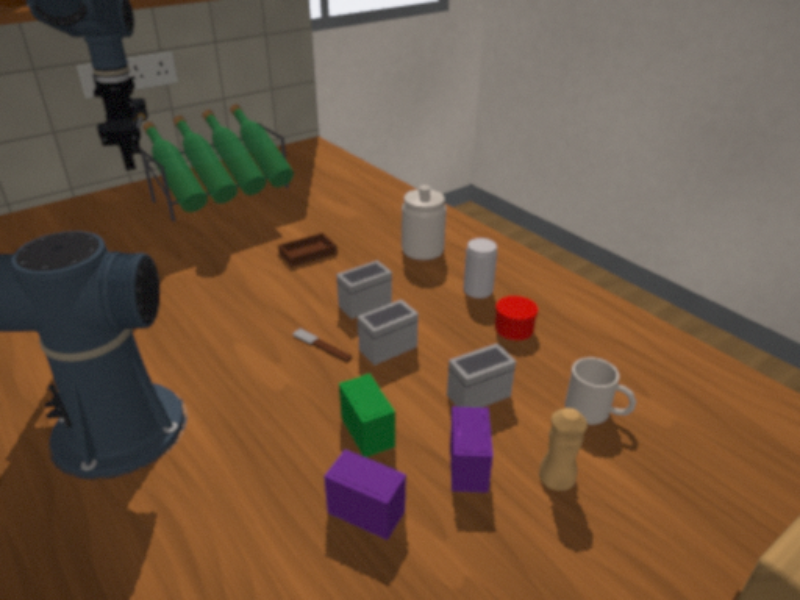

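Top view (800x600 scale): three grey steel canisters are at (308,273), (390,304) and (507,281). The tray is at (168,267). The green look-alike (480,400) and purple ones (567,354), (555,457) are the wrong colour, so I leave them alone. I'll measure the dark lid panels and the tray, and make one enlarged crop to confirm.

```bash
cat > h.py <<'E'
import numpy as np,cv2
from scipy.spatial.transform import Rotation as R
def ray(c,uv,o=None):
    f=c['img'].shape[0]/2/np.tan(np.radians(c['fov_y'])/2)
    uv=np.atleast_2d(uv).astype(float)
    d=np.c_[(uv[:,0]-c['cx'])/f,-(uv[:,1]-c['cy'])/f,-np.ones(len(uv))]
    if 'xyz' in c: return np.array(c['xyz']),d@R.from_quat(c['attitude']).as_matrix().T
    T=c['hand_eye'];Rt=R.from_quat(o['tool_rot']).as_matrix()
    return o['position']+Rt@T[:3,3], d@T[:3,:3].T@Rt.T
def onz(c,uv,z,o=None):
    p,d=ray(c,uv,o);return p+d*((z-p[2])/d[:,2])[:,None]
def rect(P):
    (cx,cy),(w,h),a=cv2.minAreaRect((P[:,:2]*1000).astype(np.float32))
    if w<h: w,h,a=h,w,a+90
    return np.round([cx,cy,w,h,(a+90)%180-90],1)
E
python3 - <<'E'
from h import *;import pickle
o,d=pickle.load(open('c0.pkl','rb'));c=d['top'];im=c['img']
hsv=cv2.cvtColor(im,cv2.COLOR_RGB2HSV)
grey=((hsv[...,1]<60)&(hsv[...,2]>60)).astype(np.uint8)
for name,(x,y) in dict(A=(308,273),B=(390,304),C=(507,281)).items():
    u,v=x*.64,y*.64
    m=np.zeros_like(grey);m[int(v-40):int(v+40),int(u-26):int(u+26)]=1
    g=grey*m
    # dark panel
    V=hsv[int(v)-3:int(v)+4,int(u)-3:int(u)+4,2].mean()
    p=((np.abs(hsv[...,2].astype(int)-V)<25)&(g>0)).astype(np.uint8)
    n,l,s,_=cv2.connectedComponentsWithStats(p);k=l[int(v),int(u)]
    ys,xs=np.where(l==k)
    print(name,V,'panel',rect(onz(c,np.c_[xs,ys],.08)), 'n',len(xs))
    bright=((hsv[...,2]>V+50)&(g>0)).astype(np.uint8)
    n,l,s,_=cv2.connectedComponentsWithStats(bright);k=1+np.argmax(s[1:,4]);ys,xs=np.where(l==k)
    print('   rim',rect(onz(c,np.c_[xs,ys],.08)))
dark=((hsv[...,2]<110)).astype(np.uint8)
m=np.zeros_like(dark);m[140:200,82:132]=1
n,l,s,_=cv2.connectedComponentsWithStats(dark*m);k=1+np.argmax(s[1:,4]);ys,xs=np.where(l==k)
print('tray',s[k],rect(onz(c,np.c_[xs,ys],.024)))
cv2.imwrite('pics/crop.png',cv2.resize(im[135:225,80:350,::-1],(800,267),interpolation=cv2.INTER_CUBIC))
E
```

```text
A 96.22448979591837 panel [537.2  45.5  81.4  37.2  -2.7] n 397
   rim [536.8  44.9  99.6  55.4  -3.1]
B 100.10204081632654 panel [ 487.4 -103.2   81.2   36.7   -3.2] n 402
   rim [ 487.1 -103.7   99.4   56.    -2.7]
C 100.38775510204081 panel [ 535.6 -309.1   81.2   37.7  -10. ] n 393
   rim [ 535.3 -308.4   99.    57.9   -9.4]
tray [ 90 149  36  45 676] [547.6 301.1 122.4  83.1  -6. ]
```

View pics/crop.png

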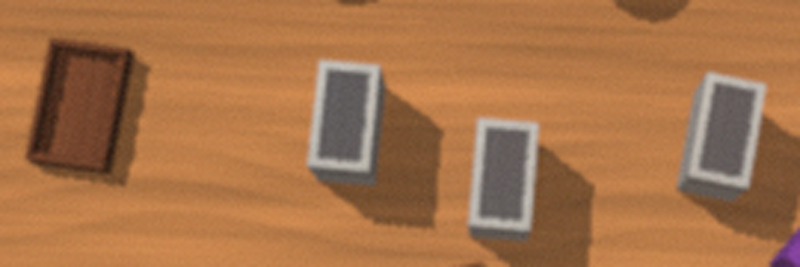

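The crop confirms three grey steel canisters with dark lid panels. Their rims measure about 99.5 x 56 mm at z = 80 mm, as they should. Now I move over canister A at (537, 45).

>>> drive_tool:
  deltas:
    - [[-29,-22,0,0,0,0],[-29,-22,0,0,0,0],[-29,-22,0,0,0,0],[-29,-22,0,0,0,0],[-29,-22,0,0,0,0],[-29,-22,0,0,0,0],[-29,-22,0,0,0,0],[-29,-22,0,0,0,0]]
  gripper: 100
  squeeze: 35

```text
time: 0.82
position: [0.4032, 0.3034, 0.2052]
tool_rot: [0.221, 0.975, -0.0, -0.0]
ft_force: [1.3, 0.6, 0.3]
grip_width: 0.0868
grip_force: 0.0
```

>>> drive_tool:
  deltas:
    - [[-29,-22,0,0,0,0],[-29,-22,0,0,0,0],[-29,-22,0,0,0,0],[-29,-22,0,0,0,0],[-29,-22,0,0,0,0],[-29,-22,0,0,0,0],[-29,-22,0,0,0,0],[-29,-22,0,0,0,0]]

```text
time: 1.48
position: [0.5367, 0.0445, 0.2052]
tool_rot: [0.221, 0.975, 0.0, -0.0]
ft_force: [0.6, 0.6, -0.2]
grip_width: 0.0874
grip_force: 0.0
```

>>> drive_tool:
  deltas:
    - [[0,0,0,0,0,-0.098],[0,0,0,0,0,-0.098],[0,0,0,0,0,-0.098],[0,0,0,0,0,-0.098],[0,0,0,0,0,0],[0,0,0,0,0,0]]

```text
time: 1.98
position: [0.5361, 0.0462, 0.2051]
tool_rot: [0.028, 1.0, 0.0, -0.0]
ft_force: [-0.1, 0.5, -0.1]
grip_width: 0.0869
grip_force: 0.0
```

>>> drive_tool:
  deltas:
    - [[0,0,30,0,0,0],[0,0,35,0,0,0],[0,0,35,0,0,0],[0,0,35,0,0,0],[0,0,20,0,0,0],[0,0,0,0,0,0]]

```text
time: 2.48
position: [0.5328, 0.0467, 0.0462]
tool_rot: [0.028, 1.0, 0.0, -0.005]
ft_force: [-1.2, 0.7, 0.4]
grip_width: 0.0871
grip_force: 0.0
```

>>> drive_tool:
  deltas:
    - [[0,0,0,0,0,0],[0,0,0,0,0,0],[0,0,0,0,0,0],[0,0,0,0,0,0],[0,0,0,0,0,0],[0,0,0,0,0,0],[0,0,0,0,0,0],[0,0,0,0,0,0]]
  gripper: 40
  squeeze: 35

```text
time: 3.15
position: [0.537, 0.0464, 0.0515]
tool_rot: [0.027, 1.0, 0.0, 0.001]
ft_force: [-0.4, 2.4, 6.0]
grip_width: 0.0552
grip_force: 35.0
```

>>> drive_tool:
  deltas:
    - [[0,0,-5,0,0,0],[0,0,-15,0,0,0],[0,0,-20,0,0,0],[0,0,-20,0,0,0],[0,0,-20,0,0,0],[0,0,-15,0,0,0],[0,0,-5,0,0,0],[0,0,0,0,0,0]]

```text
time: 3.82
position: [0.5368, 0.0461, 0.1514]
tool_rot: [0.027, 1.0, -0.0, 0.001]
ft_force: [0.5, -0.4, -2.4]
grip_width: 0.0557
grip_force: 35.0
```

>>> drive_tool:
  deltas:
    - [[0,0,0,0,0,0],[0,0,0,0,0,0],[0,0,0,0,0,0],[0,0,0,0,0,0]]

```text
time: 4.15
position: [0.5356, 0.0463, 0.1493]
tool_rot: [0.027, 1.0, 0.0, -0.001]
ft_force: [0.4, 0.4, -3.0]
grip_width: 0.0561
grip_force: 35.0
```

```bash
cat > rd.py <<'E'
from rig import sensors;from h import *
o=sensors.get_obs();Rt=R.from_quat(o['tool_rot']).as_matrix()
np.set_printoptions(precision=4,suppress=True)
print(o['time'],o['position'],'F',o['ft_force'],'M',o['moment'],'Mtool',Rt.T@o['moment'],'w',o['grip_width'],'rv',R.from_matrix(Rt).as_euler('zyx'))
E
python3 rd.py
```

```text
4.15 [0.5356 0.0463 0.1493] F [ 0.4037  0.3812 -3.0179] M [ 0.0034 -0.0377  0.0324] Mtool [-0.0054 -0.0375 -0.0324] w 0.05605230975153389 rv [-3.0877 -0.0023 -3.1413]
```

>>> drive_tool:
  deltas:
    - [[2,0,0,0,0.02,0],[4,0,0,0,0.03,0],[5,0,0,0,0.03,0],[5,0,0,0,0.03,0],[5,0,0,0,0.03,0],[5,0,0,0,0.03,0],[4,0,0,0,0.03,0],[2,0,0,0,0.02,0]]

```text
time: 4.82
position: [0.5044, 0.0479, 0.1528]
tool_rot: [0.027, 0.993, 0.003, -0.111]
ft_force: [-0.8, -0.5, -2.5]
grip_width: 0.0557
grip_force: 35.0
```

>>> drive_tool:
  deltas:
    - [[0,0,0,0,0,0],[0,0,0,0,0,0],[0,0,0,0,0,0],[0,0,0,0,0,0],[0,0,0,0,0,0],[0,0,0,0,0,0]]

```text
time: 5.32
position: [0.5045, 0.048, 0.1535]
tool_rot: [0.027, 0.994, 0.003, -0.11]
ft_force: [0.2, 0.6, -2.9]
grip_width: 0.0556
grip_force: 35.0
```

```bash
python3 rd.py
```

```text
5.3167 [0.5045 0.048  0.1535] F [ 0.2052  0.6411 -2.883 ] M [-0.0329 -0.225  -0.0112] Mtool [ 0.0178 -0.2265  0.0154] w 0.05555456501269326 rv [-3.0865 -0.2193 -3.1296]
```

>>> drive_tool:
  deltas:
    - [[-2,0,0,0,-0.03,0],[-4,0,0,0,-0.03,0],[-5,0,0,0,-0.03,0],[-5,0,0,0,-0.03,0],[-5,0,0,0,-0.03,0],[-5,0,0,0,-0.03,0],[-4,0,0,0,-0.03,0],[-2,0,0,0,-0.03,0]]

```text
time: 5.98
position: [0.5367, 0.0462, 0.1499]
tool_rot: [0.027, 1.0, -0.0, 0.011]
ft_force: [0.2, -0.1, -3.6]
grip_width: 0.0556
grip_force: 35.0
```

>>> drive_tool:
  deltas:
    - [[-2,0,0,0,-0.025,0],[-4,0,0,0,-0.025,0],[-5,0,0,0,-0.025,0],[-5,0,0,0,-0.025,0],[-5,0,0,0,-0.025,0],[-5,0,0,0,-0.025,0],[-4,0,0,0,-0.025,0],[-2,0,0,0,-0.025,0]]

```text
time: 6.65
position: [0.5681, 0.0445, 0.1534]
tool_rot: [0.027, 0.994, -0.003, 0.11]
ft_force: [0.2, -0.6, -2.3]
grip_width: 0.0556
grip_force: 35.0
```

>>> drive_tool:
  deltas:
    - [[0,0,0,0,0,0],[0,0,0,0,0,0],[0,0,0,0,0,0],[0,0,0,0,0,0],[0,0,0,0,0,0],[0,0,0,0,0,0]]

```text
time: 7.15
position: [0.5681, 0.0445, 0.1532]
tool_rot: [0.027, 0.994, -0.003, 0.11]
ft_force: [-0.3, -0.1, -2.3]
grip_width: 0.0553
grip_force: 35.0
```

```bash
python3 rd.py
```

```text
7.15 [0.5681 0.0445 0.1532] F [-0.2861 -0.1485 -2.2545] M [0.0563 0.2588 0.0411] Mtool [-0.0503  0.2614 -0.0309] w 0.05531619264286394 rv [-3.0865  0.2195  3.1296]
```

>>> drive_tool:
  deltas:
    - [[2,0,0,0,0.02,0],[4,0,0,0,0.03,0],[5,0,0,0,0.03,0],[5,0,0,0,0.03,0],[5,0,0,0,0.03,0],[5,0,0,0,0.03,0],[4,0,0,0,0.03,0],[2,0,0,0,0.02,0]]

```text
time: 7.82
position: [0.5365, 0.0462, 0.1492]
tool_rot: [0.027, 1.0, -0.0, -0.0]
ft_force: [0.2, -0.1, -2.5]
grip_width: 0.0552
grip_force: 35.0
```

>>> drive_tool:
  deltas:
    - [[0,0,5,0,0,0],[0,0,15,0,0,0],[0,0,20,0,0,0],[0,0,20,0,0,0],[0,0,15,0,0,0],[0,0,10,0,0,0],[0,0,6,0,0,0],[0,0,3,0,0,0]]

```text
time: 8.48
position: [0.5362, 0.0462, 0.0544]
tool_rot: [0.027, 1.0, 0.0, -0.0]
ft_force: [-0.5, 0.3, -2.7]
grip_width: 0.056
grip_force: 35.0
```

>>> drive_tool:
  deltas:
    - [[0,0,1,0,0,0],[0,0,1,0,0,0],[0,0,1,0,0,0],[0,0,1,0,0,0],[0,0,0,0,0,0],[0,0,0,0,0,0]]

```text
time: 8.98
position: [0.5366, 0.0462, 0.0516]
tool_rot: [0.027, 1.0, -0.0, 0.0]
ft_force: [0.1, 0.2, -2.8]
grip_width: 0.0554
grip_force: 35.0
```

```bash
python3 rd.py
```

```text
8.9833 [0.5366 0.0462 0.0516] F [ 0.0551  0.2492 -2.842 ] M [ 0.024  -0.04   -0.0402] Mtool [-0.0261 -0.0387  0.0403] w 0.05542419932280256 rv [-3.0878  0.0008  3.1415]
```

>>> drive_tool:
  deltas:
    - [[0,0,1,0,0,0],[0,0,0,0,0,0]]

```text
time: 9.15
position: [0.5366, 0.0463, 0.0515]
tool_rot: [0.027, 1.0, -0.0, 0.0]
ft_force: [-2.4, 0.3, 4.8]
grip_width: 0.0556
grip_force: 35.0
```

>>> drive_tool:
  deltas:
    - [[0,0,0,0,0,0],[0,0,0,0,0,0],[0,0,0,0,0,0],[0,0,0,0,0,0],[0,0,0,0,0,0]]
  gripper: 100

```text
time: 9.57
position: [0.5365, 0.0462, 0.0502]
tool_rot: [0.027, 1.0, -0.0, 0.0]
ft_force: [-0.4, -0.7, -0.6]
grip_width: 0.0812
grip_force: 0.0
```

>>> drive_tool:
  deltas:
    - [[0,0,-10,0,0,0],[0,0,-30,0,0,0],[0,0,-35,0,0,0],[0,0,-25,0,0,0],[0,0,-10,0,0,0]]

```text
time: 9.98
position: [0.5387, 0.0461, 0.1644]
tool_rot: [0.027, 1.0, -0.0, 0.004]
ft_force: [1.4, 0.8, -0.2]
grip_width: 0.0866
grip_force: 0.0
```

>>> drive_tool:
  deltas:
    - [[4,-15,0,0,0,0],[8,-30,0,0,0,0],[9,-32,0,0,0,0],[8,-30,0,0,0,0],[8,-30,0,0,0,0],[4,-15,0,0,0,0],[0,0,0,0,0,0]]

```text
time: 10.57
position: [0.4862, -0.1061, 0.16]
tool_rot: [0.029, 1.0, -0.0, -0.0]
ft_force: [0.3, 0.3, 0.5]
grip_width: 0.0871
grip_force: 0.0
```

>>> drive_tool:
  deltas:
    - [[0,0,10,0,0,0],[0,0,30,0,0,0],[0,0,30,0,0,0],[0,0,25,0,0,0],[0,0,12,0,0,0],[0,0,3,0,0,0],[0,0,0,0,0,0]]

```text
time: 11.15
position: [0.4866, -0.1023, 0.0492]
tool_rot: [0.027, 1.0, 0.001, -0.001]
ft_force: [-0.4, 0.2, 0.0]
grip_width: 0.0865
grip_force: 0.0
```

>>> drive_tool:
  deltas:
    - [[0,0,0,0,0,0],[0,0,0,0,0,0],[0,0,0,0,0,0],[0,0,0,0,0,0],[0,0,0,0,0,0],[0,0,0,0,0,0],[0,0,0,0,0,0],[0,0,0,0,0,0]]
  gripper: 40

```text
time: 11.82
position: [0.4874, -0.103, 0.0508]
tool_rot: [0.027, 1.0, 0.0, 0.0]
ft_force: [0.2, 3.0, 5.6]
grip_width: 0.0556
grip_force: 35.0
```

>>> drive_tool:
  deltas:
    - [[0,0,-5,0,0,0],[0,0,-15,0,0,0],[0,0,-20,0,0,0],[0,0,-20,0,0,0],[0,0,-20,0,0,0],[0,0,-15,0,0,0],[0,0,-5,0,0,0],[0,0,0,0,0,0]]

```text
time: 12.48
position: [0.4877, -0.1038, 0.1511]
tool_rot: [0.027, 1.0, -0.001, 0.001]
ft_force: [0.5, -0.8, -2.6]
grip_width: 0.0554
grip_force: 35.0
```

>>> drive_tool:
  deltas:
    - [[2,0,0,0,0.02,0],[4,0,0,0,0.03,0],[5,0,0,0,0.03,0],[5,0,0,0,0.03,0],[5,0,0,0,0.03,0],[5,0,0,0,0.03,0],[4,0,0,0,0.03,0],[2,0,0,0,0.02,0]]

```text
time: 13.15
position: [0.4545, -0.1014, 0.1518]
tool_rot: [0.027, 0.993, 0.003, -0.112]
ft_force: [-0.2, -0.5, -3.3]
grip_width: 0.0556
grip_force: 35.0
```

>>> drive_tool:
  deltas:
    - [[0,0,0,0,0,0],[0,0,0,0,0,0],[0,0,0,0,0,0],[0,0,0,0,0,0],[0,0,0,0,0,0],[0,0,0,0,0,0]]

```text
time: 13.65
position: [0.4554, -0.1016, 0.1534]
tool_rot: [0.027, 0.994, 0.003, -0.11]
ft_force: [-0.2, 0.2, -2.9]
grip_width: 0.0553
grip_force: 35.0
```

```bash
python3 rd.py
```

```text
13.65 [ 0.4554 -0.1016  0.1534] F [-0.1606  0.2343 -2.9169] M [-0.0229 -0.2637  0.0245] Mtool [ 0.0138 -0.2646 -0.022 ] w 0.05527342169028205 rv [-3.0864 -0.2194 -3.1297]
```

>>> drive_tool:
  deltas:
    - [[-2,0,0,0,-0.03,0],[-4,0,0,0,-0.03,0],[-5,0,0,0,-0.03,0],[-5,0,0,0,-0.03,0],[-5,0,0,0,-0.03,0],[-5,0,0,0,-0.03,0],[-4,0,0,0,-0.03,0],[-2,0,0,0,-0.03,0]]

```text
time: 14.32
position: [0.4875, -0.1034, 0.1498]
tool_rot: [0.027, 1.0, -0.0, 0.011]
ft_force: [0.4, 0.1, -3.1]
grip_width: 0.0556
grip_force: 35.0
```

>>> drive_tool:
  deltas:
    - [[-2,0,0,0,-0.025,0],[-4,0,0,0,-0.025,0],[-5,0,0,0,-0.025,0],[-5,0,0,0,-0.025,0],[-5,0,0,0,-0.025,0],[-5,0,0,0,-0.025,0],[-4,0,0,0,-0.025,0],[-2,0,0,0,-0.025,0]]

```text
time: 14.98
position: [0.5189, -0.105, 0.1533]
tool_rot: [0.027, 0.994, -0.003, 0.11]
ft_force: [0.6, -0.4, -2.5]
grip_width: 0.0555
grip_force: 35.0
```

>>> drive_tool:
  deltas:
    - [[0,0,0,0,0,0],[0,0,0,0,0,0],[0,0,0,0,0,0],[0,0,0,0,0,0],[0,0,0,0,0,0],[0,0,0,0,0,0]]

```text
time: 15.48
position: [0.519, -0.105, 0.153]
tool_rot: [0.027, 0.994, -0.003, 0.11]
ft_force: [0.5, -0.7, -3.2]
grip_width: 0.0557
grip_force: 35.0
```

```bash
python3 rd.py
```

```text
15.4833 [ 0.519 -0.105  0.153] F [ 0.4912 -0.7498 -3.1552] M [-0.0041  0.3171  0.0071] Mtool [ 0.0191  0.3165 -0.0115] w 0.05566328401917534 rv [-3.0866  0.2195  3.1296]
```

B looks much like A: light, at about 3 N. I'll set it back and test C.

>>> drive_tool:
  deltas:
    - [[2,0,0,0,0.02,0],[4,0,0,0,0.03,0],[5,0,0,0,0.03,0],[5,0,0,0,0.03,0],[5,0,0,0,0.03,0],[5,0,0,0,0.03,0],[4,0,0,0,0.03,0],[2,0,0,0,0.02,0]]

```text
time: 16.15
position: [0.4874, -0.1035, 0.1491]
tool_rot: [0.027, 1.0, -0.0, -0.001]
ft_force: [0.2, -0.2, -3.9]
grip_width: 0.0557
grip_force: 35.0
```

>>> drive_tool:
  deltas:
    - [[0,0,5,0,0,0],[0,0,15,0,0,0],[0,0,20,0,0,0],[0,0,20,0,0,0],[0,0,15,0,0,0],[0,0,10,0,0,0],[0,0,6,0,0,0],[0,0,3,0,0,0]]

```text
time: 16.82
position: [0.4872, -0.1033, 0.0542]
tool_rot: [0.027, 1.0, 0.0, -0.0]
ft_force: [-0.6, 0.7, -2.6]
grip_width: 0.0558
grip_force: 35.0
```

>>> drive_tool:
  deltas:
    - [[0,0,1,0,0,0],[0,0,1,0,0,0],[0,0,1,0,0,0],[0,0,1,0,0,0],[0,0,1,0,0,0],[0,0,0,0,0,0],[0,0,0,0,0,0]]

```text
time: 17.4
position: [0.4877, -0.1035, 0.0507]
tool_rot: [0.027, 1.0, -0.0, 0.001]
ft_force: [-0.3, 0.7, 2.9]
grip_width: 0.0561
grip_force: 34.9
```

>>> drive_tool:
  deltas:
    - [[0,0,0,0,0,0],[0,0,0,0,0,0],[0,0,0,0,0,0],[0,0,0,0,0,0],[0,0,0,0,0,0]]
  gripper: 100

```text
time: 17.82
position: [0.4873, -0.1034, 0.05]
tool_rot: [0.027, 1.0, -0.0, 0.0]
ft_force: [-0.5, 0.9, -0.3]
grip_width: 0.0809
grip_force: 0.0
```

>>> drive_tool:
  deltas:
    - [[0,0,-10,0,0,0],[0,0,-30,0,0,0],[0,0,-35,0,0,0],[0,0,-25,0,0,0],[0,0,-10,0,0,0]]

```text
time: 18.23
position: [0.4892, -0.1042, 0.1643]
tool_rot: [0.027, 1.0, -0.001, 0.003]
ft_force: [0.9, -0.6, -0.2]
grip_width: 0.0871
grip_force: 0.0
```

>>> drive_tool:
  deltas:
    - [[-5,-15,0,0,0,0],[-10,-35,0,0,0,0],[-11,-38,0,0,0,0],[-11,-38,0,0,0,0],[-10,-36,0,0,0,0],[-8,-25,0,0,0,0],[-4,-15,0,0,0,0.114],[0,0,0,0,0,0]]

```text
time: 18.9
position: [0.5357, -0.3133, 0.1592]
tool_rot: [0.087, 0.996, -0.001, 0.001]
ft_force: [0.4, -0.6, 0.7]
grip_width: 0.0872
grip_force: 0.0
```

>>> drive_tool:
  deltas:
    - [[0,0,10,0,0,0],[0,0,30,0,0,0],[0,0,30,0,0,0],[0,0,25,0,0,0],[0,0,12,0,0,0],[0,0,3,0,0,0],[0,0,0,0,0,0]]

```text
time: 19.48
position: [0.5346, -0.3068, 0.0491]
tool_rot: [0.083, 0.997, 0.001, -0.001]
ft_force: [0.5, 0.4, 0.2]
grip_width: 0.0866
grip_force: 0.0
```

>>> drive_tool:
  deltas:
    - [[0,0,0,0,0,0],[0,0,0,0,0,0],[0,0,0,0,0,0],[0,0,0,0,0,0],[0,0,0,0,0,0],[0,0,0,0,0,0],[0,0,0,0,0,0],[0,0,0,0,0,0]]
  gripper: 40

```text
time: 20.15
position: [0.5356, -0.308, 0.0507]
tool_rot: [0.084, 0.996, 0.0, 0.0]
ft_force: [0.2, 2.5, 5.2]
grip_width: 0.0552
grip_force: 35.0
```

>>> drive_tool:
  deltas:
    - [[0,0,-5,0,0,0],[0,0,-15,0,0,0],[0,0,-20,0,0,0],[0,0,-20,0,0,0],[0,0,-20,0,0,0],[0,0,-15,0,0,0],[0,0,-5,0,0,0],[0,0,0,0,0,0]]

```text
time: 20.82
position: [0.5354, -0.3087, 0.1506]
tool_rot: [0.084, 0.996, -0.001, 0.0]
ft_force: [0.6, 0.2, -5.9]
grip_width: 0.0556
grip_force: 35.0
```

C lifts at 5.9 N. That is over the 4.2 N an empty one can weigh, so it probably holds the ball. I'll confirm by tipping it both ways and back.

>>> drive_tool:
  deltas:
    - [[2,0,0,0,0.02,0],[4,0,0,0,0.03,0],[5,0,0,0,0.03,0],[5,0,0,0,0.03,0],[5,0,0,0,0.03,0],[5,0,0,0,0.03,0],[4,0,0,0,0.03,0],[2,0,0,0,0.02,0]]

```text
time: 21.48
position: [0.503, -0.3022, 0.1511]
tool_rot: [0.083, 0.99, 0.01, -0.112]
ft_force: [-0.7, 0.5, -5.0]
grip_width: 0.0557
grip_force: 35.0
```

>>> drive_tool:
  deltas:
    - [[0,0,0,0,0,0],[0,0,0,0,0,0],[0,0,0,0,0,0],[0,0,0,0,0,0],[0,0,0,0,0,0],[0,0,0,0,0,0]]

```text
time: 21.98
position: [0.5039, -0.3029, 0.1533]
tool_rot: [0.083, 0.99, 0.009, -0.109]
ft_force: [0.7, 0.5, -4.9]
grip_width: 0.0556
grip_force: 35.0
```

```bash
python3 rd.py
```

```text
21.9833 [ 0.5039 -0.3029  0.1533] F [ 0.653   0.511  -4.8624] M [ 0.0204 -0.2739 -0.0191] Mtool [-0.0685 -0.2666  0.0043] w 0.05558422166949156 rv [-2.9697 -0.2166 -3.1044]
```

>>> drive_tool:
  deltas:
    - [[-2,0,0,0,-0.03,0],[-4,0,0,0,-0.03,0],[-5,0,0,0,-0.03,0],[-5,0,0,0,-0.03,0],[-5,0,0,0,-0.03,0],[-5,0,0,0,-0.03,0],[-4,0,0,0,-0.03,0],[-2,0,0,0,-0.03,0]]

```text
time: 22.65
position: [0.5353, -0.3082, 0.1497]
tool_rot: [0.084, 0.996, -0.001, 0.01]
ft_force: [0.7, 0.1, -5.8]
grip_width: 0.0555
grip_force: 35.0
```

>>> drive_tool:
  deltas:
    - [[-2,0,0,0,-0.025,0],[-4,0,0,0,-0.025,0],[-5,0,0,0,-0.025,0],[-5,0,0,0,-0.025,0],[-5,0,0,0,-0.025,0],[-5,0,0,0,-0.025,0],[-4,0,0,0,-0.025,0],[-2,0,0,0,-0.025,0]]

```text
time: 23.32
position: [0.5662, -0.3133, 0.153]
tool_rot: [0.083, 0.991, -0.009, 0.109]
ft_force: [1.0, 0.3, -5.5]
grip_width: 0.0555
grip_force: 35.0
```

>>> drive_tool:
  deltas:
    - [[0,0,0,0,0,0],[0,0,0,0,0,0],[0,0,0,0,0,0],[0,0,0,0,0,0],[0,0,0,0,0,0],[0,0,0,0,0,0]]

```text
time: 23.82
position: [0.5666, -0.3135, 0.1529]
tool_rot: [0.083, 0.99, -0.009, 0.109]
ft_force: [0.1, 0.4, -4.5]
grip_width: 0.0558
grip_force: 35.0
```

```bash
python3 rd.py
```

```text
23.8167 [ 0.5666 -0.3135  0.1529] F [ 0.1028  0.4408 -4.5329] M [0.0095 0.3381 0.0451] Mtool [ 0.0361  0.3349 -0.0542] w 0.055831427692976075 rv [-2.97    0.2167  3.1043]
```

>>> drive_tool:
  deltas:
    - [[2,0,0,0,0.02,0],[4,0,0,0,0.03,0],[5,0,0,0,0.03,0],[5,0,0,0,0.03,0],[5,0,0,0,0.03,0],[5,0,0,0,0.03,0],[4,0,0,0,0.02,0],[2,0,0,0,0,0]]

```text
time: 24.48
position: [0.536, -0.3085, 0.1489]
tool_rot: [0.084, 0.996, -0.002, 0.015]
ft_force: [1.3, 0.4, -5.0]
grip_width: 0.056
grip_force: 35.0
```

>>> drive_tool:
  deltas:
    - [[0,0,0,0,0,0],[0,0,0,0,0,0],[0,0,0,0,0,0]]

```text
time: 24.73
position: [0.5353, -0.3082, 0.1489]
tool_rot: [0.084, 0.996, -0.001, 0.015]
ft_force: [-0.1, 0.5, -5.1]
grip_width: 0.0552
grip_force: 35.0
```

```bash
cat > av.py <<'E'
from rig import sensors,eyes;from h import *
np.set_printoptions(precision=4,suppress=True)
M=[];F=[]
for i in range(10):
    eyes.camera('wrist');o=sensors.get_obs();Rt=R.from_quat(o['tool_rot']).as_matrix()
    M.append(Rt.T@o['moment']);F.append(o['ft_force'])
print(o['time'],R.from_matrix(Rt).as_euler('zyx')[1],'M',np.mean(M,0),'sd',np.std(M,0)/3,'F',np.mean(F,0))
E
python3 av.py
```

```text
25.2333 0.029616847997539164 M [-0.0412 -0.0075  0.0064] sd [0.0102 0.0088 0.0102] F [-0.2131  0.1468 -5.1504]
```

>>> drive_tool:
  deltas:
    - [[2,0,0,0,0.03,0],[4,0,0,0,0.03,0],[5,0,0,0,0.03,0],[5,0,0,0,0.03,0],[5,0,0,0,0.03,0],[5,0,0,0,0.03,0],[4,0,0,0,0.03,0],[2,0,0,0,0.04,0]]

```text
time: 25.9
position: [0.5034, -0.3028, 0.1515]
tool_rot: [0.084, 0.99, 0.009, -0.11]
ft_force: [-0.4, 0.9, -5.5]
grip_width: 0.0555
grip_force: 35.0
```

>>> drive_tool:
  deltas:
    - [[0,0,0,0,0,0],[0,0,0,0,0,0],[0,0,0,0,0,0],[0,0,0,0,0,0],[0,0,0,0,0,0],[0,0,0,0,0,0]]

```text
time: 26.4
position: [0.5037, -0.3029, 0.1514]
tool_rot: [0.083, 0.99, 0.009, -0.109]
ft_force: [0.2, -0.4, -5.2]
grip_width: 0.0555
grip_force: 35.0
```

>>> drive_tool:
  deltas:
    - [[-2,0,0,0,-0.02,0],[-4,0,0,0,-0.03,0],[-5,0,0,0,-0.03,0],[-5,0,0,0,-0.03,0],[-5,0,0,0,-0.03,0],[-5,0,0,0,-0.03,0],[-4,0,0,0,-0.02,0],[-2,0,0,0,0,0]]

```text
time: 27.07
position: [0.5344, -0.3079, 0.1474]
tool_rot: [0.084, 0.996, 0.001, -0.015]
ft_force: [-0.2, -0.1, -4.6]
grip_width: 0.0557
grip_force: 35.0
```

>>> drive_tool:
  deltas:
    - [[0,0,0,0,0,0],[0,0,0,0,0,0],[0,0,0,0,0,0]]

```text
time: 27.32
position: [0.5351, -0.3082, 0.1472]
tool_rot: [0.084, 0.996, 0.001, -0.015]
ft_force: [-0.4, 0.6, -4.4]
grip_width: 0.0556
grip_force: 35.0
```

```bash
python3 av.py
```

```text
27.8167 -0.029629290607276815 M [-0.0314 -0.0148 -0.0066] sd [0.0057 0.0079 0.0069] F [-0.0606  0.1948 -4.8614]
```

The check is conclusive. Between +0.03 and -0.03 rad the moment difference is about 0, where an unshifting load would give about 0.08 N m. So the ball runs to the low end and C holds it. One more run to each end, then I level it, raise it and carry it towards the tray.

>>> drive_tool:
  deltas:
    - [[-2,0,0,0,-0.03,0],[-4,0,0,0,-0.03,0],[-5,0,0,0,-0.03,0],[-5,0,0,0,-0.03,0],[-5,0,0,0,-0.03,0],[-5,0,0,0,-0.03,0],[-4,0,0,0,-0.03,0],[-2,0,0,0,-0.04,0]]

```text
time: 28.48
position: [0.5674, -0.3139, 0.1501]
tool_rot: [0.083, 0.99, -0.01, 0.111]
ft_force: [0.6, 0.2, -4.8]
grip_width: 0.0556
grip_force: 35.0
```

>>> drive_tool:
  deltas:
    - [[0,0,0,0,0,0],[0,0,0,0,0,0],[0,0,0,0,0,0],[0,0,0,0,0,0],[0,0,0,0,0,0],[0,0,0,0,0,0]]

```text
time: 28.98
position: [0.5668, -0.3136, 0.1497]
tool_rot: [0.083, 0.99, -0.009, 0.109]
ft_force: [0.8, 0.4, -5.6]
grip_width: 0.0553
grip_force: 35.0
```

>>> drive_tool:
  deltas:
    - [[2,0,0,0,0.03,0],[4,0,0,0,0.03,0],[5,0,0,0,0.03,0],[5,0,0,0,0.03,0],[5,0,0,0,0.03,0],[5,0,0,0,0.03,0],[4,0,0,0,0.03,0],[2,0,0,0,0.01,0]]

```text
time: 29.65
position: [0.536, -0.3085, 0.1461]
tool_rot: [0.084, 0.996, -0.0, 0.0]
ft_force: [0.1, -0.6, -5.7]
grip_width: 0.0554
grip_force: 35.0
```

>>> drive_tool:
  deltas:
    - [[0,0,-5,0,0,0],[0,0,-15,0,0,0],[0,0,-20,0,0,0],[0,0,-15,0,0,0],[0,5,-5,0,0,0],[1,10,0,0,0,0],[2,15,0,0,0,0],[3,20,0,0,0,0]]

```text
time: 30.32
position: [0.5369, -0.2565, 0.2048]
tool_rot: [0.084, 0.996, 0.001, -0.001]
ft_force: [0.9, 1.6, -5.1]
grip_width: 0.0557
grip_force: 35.0
```

>>> drive_tool:
  deltas:
    - [[4,25,0,0,0,0],[4,28,0,0,0,0],[4,28,0,0,0,0],[4,28,0,0,0,0],[4,28,0,0,0,0],[4,28,0,0,0,0],[4,28,0,0,0,0],[4,28,0,0,0,0]]

```text
time: 30.98
position: [0.5409, -0.0313, 0.2046]
tool_rot: [0.084, 0.997, 0.001, -0.002]
ft_force: [-0.2, -0.5, -5.1]
grip_width: 0.0552
grip_force: 35.0
```

>>> drive_tool:
  deltas:
    - [[4,28,0,0,0,0],[4,28,0,0,0,0],[4,28,0,0,0,0],[3,25,0,0,0,0],[3,20,0,0,0,0],[2,15,0,0,0,0],[1,10,0,0,0,0],[0,5,0,0,0,0]]

```text
time: 31.65
position: [0.547, 0.128, 0.2049]
tool_rot: [0.083, 0.997, 0.0, -0.002]
ft_force: [-0.4, 0.2, -4.5]
grip_width: 0.0559
grip_force: 35.0
```

>>> drive_tool:
  deltas:
    - [[0,0,0,0,0,0],[0,0,0,0,0,0],[0,0,0,0,0,0]]

```text
time: 31.9
position: [0.5487, 0.1248, 0.2058]
tool_rot: [0.084, 0.996, -0.0, -0.0]
ft_force: [0.6, 0.0, -5.4]
grip_width: 0.0558
grip_force: 35.0
```

```bash
python3 - <<'E'
from rig import sensors,eyes;from h import *;import pickle
o=sensors.get_obs();c=eyes.camera('wrist');pickle.dump((o,c),open('c1.pkl','wb'))
print(o['time'],o['position'],o['tool_rot'],o['ft_force'])
cv2.imwrite('pics/w1.png',cv2.resize(c['img'][:,:,::-1],(800,600)))
E
```

```text
31.9 [0.54867535 0.1248005  0.20575791] [ 8.41561040e-02  9.96452487e-01 -3.15238275e-04 -3.04599422e-04] [ 0.637664    0.0430884  -5.38774506]
```

View pics/w1.png

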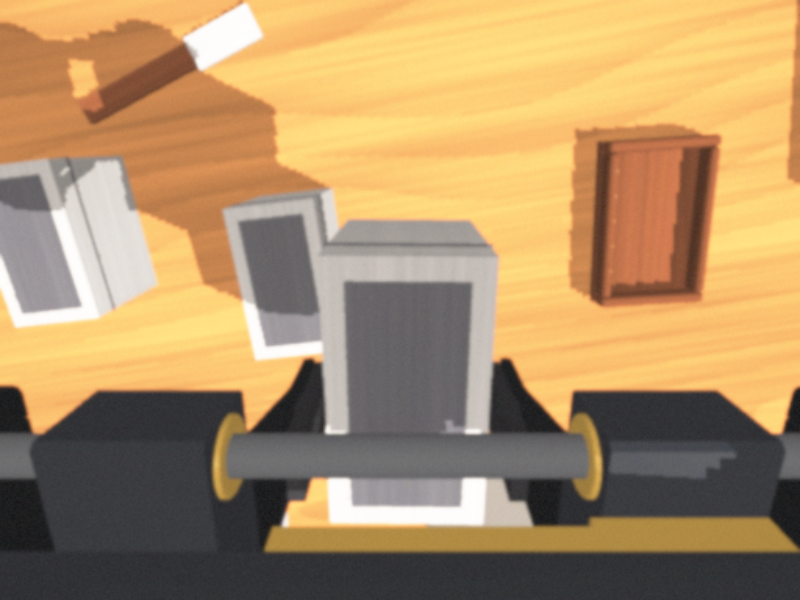

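The wrist view shows the held canister in the middle and the tray at right, spanning about (592-720, 136-304). I'll enlarge it to pick the rim corners.

```bash
python3 - <<'E'
import pickle,cv2
o,c=pickle.load(open('c1.pkl','rb'))
cv2.imwrite('pics/w1c.png',cv2.resize(c['img'][75:205,365:475,::-1],None,fx=4.5,fy=4.5,interpolation=cv2.INTER_CUBIC))
E
```

```text
(no output)
```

View pics/w1c.png

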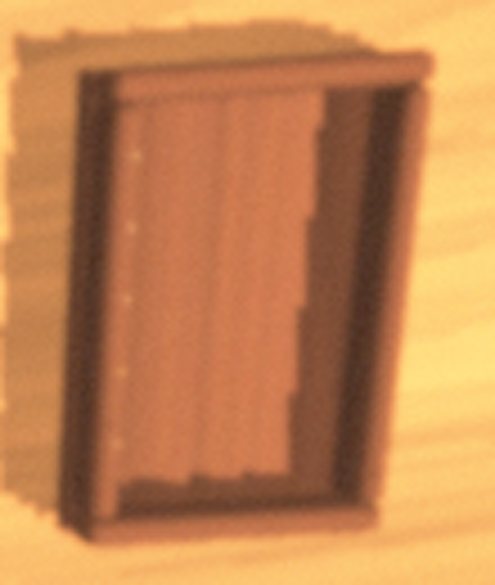

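Rim-top outer corners in the crop: TL (115,71), TR (434,53), BR (379,527), BL (95,542). The dark strip at left is the outer wall.

```bash
python3 - <<'E'
from h import *;import pickle
np.set_printoptions(precision=4,suppress=True)
o,c=pickle.load(open('c1.pkl','rb'))
uv=np.array([[115,71],[434,53],[379,527],[95,542]])/4.5-.4+[365,75]
P=onz(c,uv,.024,o)[:,:2];print(P,P.mean(0),rect(P))
print([np.linalg.norm(P[i]-P[(i+1)%4]) for i in range(4)])
print([np.degrees(np.arctan2(*(a-b)[::-1])) for a,b in((P[0],P[3]),(P[1],P[2]))],[np.degrees(np.arctan2(*(a-b)[::-1]))-90 for a,b in((P[0],P[1]),(P[3],P[2]))])
# held canister lid panel corners check + top camera tray corners on both
_,d=pickle.load(open('c0.pkl','rb'));t=d['top'];
import cv2
cv2.imwrite('pics/tt.png',cv2.resize(t['img'][140:205,80:140,::-1],None,fx=9,fy=9,interpolation=cv2.INTER_CUBIC))
E
```

```text
[[0.4885 0.2763]
 [0.4972 0.3517]
 [0.6155 0.3396]
 [0.6071 0.2655]] [0.5521 0.3083] [552.  307.9 119.9  75.9  -5.8]
[np.float64(0.07586313983003234), np.float64(0.11893864821005166), np.float64(0.07457773150747152), np.float64(0.11909143891199371)]
[np.float64(174.78708320082853), np.float64(174.16945547429194)] [np.float64(-186.57308801606544), np.float64(-186.47381012348131)]
```

View pics/tt.png

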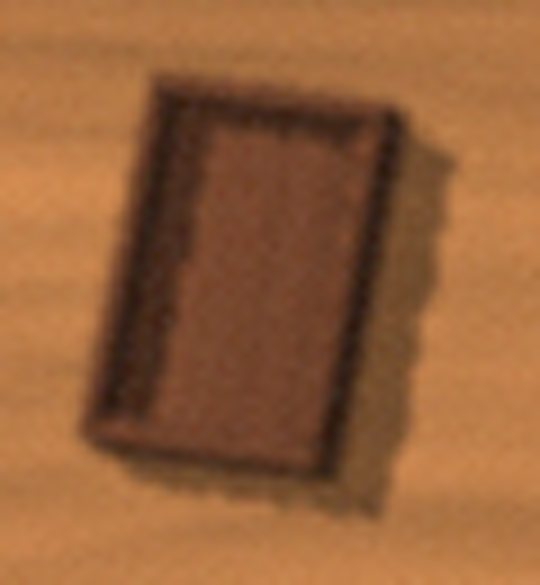

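```bash
python3 - <<'E'
from h import *;import pickle
np.set_printoptions(precision=4,suppress=True)
_,d=pickle.load(open('c0.pkl','rb'));t=d['top']
uv=np.array([[155,72],[383,105],[322,458],[87,432]])/9-.45+[80,140]
P=onz(t,uv,.024)[:,:2];print(P,P.mean(0),rect(P),[np.linalg.norm(P[i]-P[(i+1)%4]) for i in range(4)])
E
```

```text
[[0.6155 0.3372]
 [0.6072 0.2644]
 [0.4927 0.2737]
 [0.4986 0.3472]] [0.5535 0.3056] [553.9 305.5 117.4  73.7  -4.9] [np.float64(0.07326698918186679), np.float64(0.11489763503753285), np.float64(0.07371718648350536), np.float64(0.11738031776782405)]
```

>>> drive_tool:
  deltas:
    - [[1,8,5,0,0,-0.015],[2,15,10,0,0,-0.02],[2,22,15,0,0,-0.02],[3,22,15,0,0,-0.01],[2,15,15,0,0,0],[1,7,10,0,0,0],[0,0,5,0,0,0],[0,0,0,0,0,0]]

```text
time: 32.62
position: [0.5483, 0.2147, 0.1295]
tool_rot: [0.051, 0.999, -0.001, -0.002]
ft_force: [-0.6, -0.7, -5.1]
grip_width: 0.0556
grip_force: 35.0
```

>>> drive_tool:
  deltas:
    - [[0,0,0,0,0,0],[0,0,0,0,0,0],[0,0,0,0,0,0],[0,0,0,0,0,0]]

```text
time: 32.95
position: [0.55, 0.2146, 0.1319]
tool_rot: [0.052, 0.999, 0.0, 0.001]
ft_force: [-1.1, 0.4, -5.7]
grip_width: 0.0557
grip_force: 35.0
```

```bash
python3 - <<'E'
from rig import sensors,eyes;from h import *;import pickle
o=sensors.get_obs();c=eyes.camera('wrist');pickle.dump((o,c),open('c2.pkl','wb'))
print(o['time'],o['position'],o['tool_rot'],o['ft_force'])
cv2.imwrite('pics/w2.png',cv2.resize(c['img'][30:260,200:500,::-1],None,fx=2.6,fy=2.6,interpolation=cv2.INTER_CUBIC))
E
```

```text
32.95 [0.55000185 0.21463892 0.1319303 ] [5.18914843e-02 9.98652347e-01 1.42277562e-04 8.62074296e-04] [-1.05913671  0.42242472 -5.72320439]
```

View pics/w2.png

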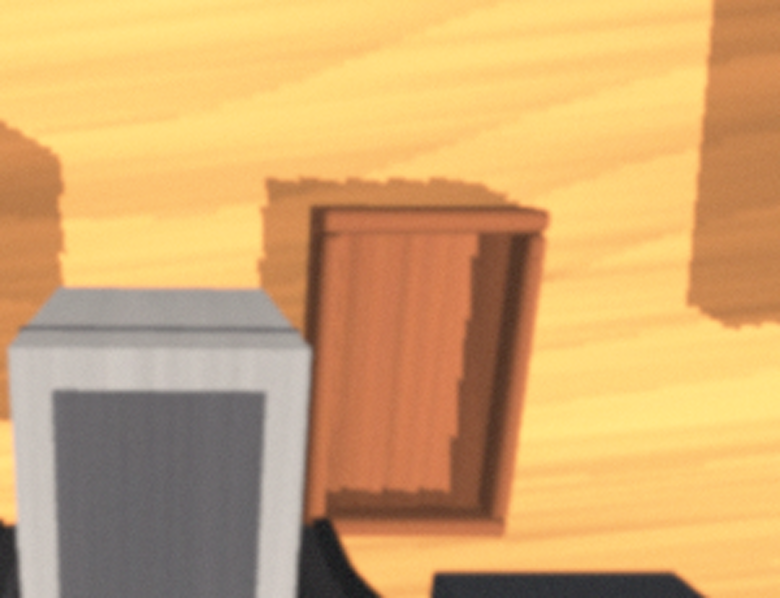

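The closer view (crop) shows rim-top corners TR (549,212), BR (504,535) and TL (325,213). The held canister's front lid edge runs (10,348)-(310,348).

```bash
python3 - <<'E'
from h import *;import pickle
np.set_printoptions(precision=4,suppress=True)
o,c=pickle.load(open('c2.pkl','rb'))
px=lambda a:np.array(a)/2.6-.3+[200,30]
P=onz(c,px([[325,213],[549,212],[504,535]]),.024,o)[:,:2]
print(P,np.linalg.norm(P[0]-P[1]),np.linalg.norm(P[1]-P[2]),(P[0]+P[2])/2,np.degrees(np.arctan2(*(P[1]-P[2])[::-1])),np.degrees(np.arctan2(*(P[1]-P[0])[::-1])))
y=np.radians(-5.9);n=np.array([-np.sin(y),np.cos(y)])
print('from right edge',(P[1]+P[2])/2-.039*n)
# held lid: lid plane height = z+.0295
Rt=R.from_quat(o['tool_rot']).as_matrix()
Q=onz(c,px([[10,348],[310,348],[53,392],[265,391]]),o['position'][2]+.0295,o)
print('lid in tool mm',1000*(Q-o['position'])@Rt)
E
```

```text
[[0.4897 0.2767]
 [0.4972 0.3518]
 [0.6157 0.3393]] 0.07539480800833635 0.11914850320581938 [0.5527 0.308 ] 174.00980605135524 84.28154933713424
from right edge [0.5525 0.3068]
lid in tool mm [[ 50.2503 -28.1839 -29.5964]
 [ 50.2218  27.0826 -29.5757]
 [ 41.8457 -20.5884 -29.5792]
 [ 42.0164  19.1099 -29.5646]]
```

Both wrist views agree: tray centre (552.5, 308), yaw about 174.1°. The held canister is centred in the jaws. Now I move over the tray and down to just above the rim.

>>> drive_tool:
  deltas:
    - [[0.5,6,0,0,0,0],[1,14,0,0,0,0],[1.5,20,0,0,0,0],[1.5,20,0,0,0,0],[1.5,17,0,0,0,0],[0.7,11,0,0,0,0],[0.5,5.2,0,0,0,0],[0,0,0,0,0,0]]

```text
time: 33.67
position: [0.5514, 0.3105, 0.1309]
tool_rot: [0.05, 0.999, 0.0, 0.0]
ft_force: [0.2, -0.3, -4.9]
grip_width: 0.0557
grip_force: 35.0
```

>>> drive_tool:
  deltas:
    - [[0,0,5,0,0,0],[0,0,10,0,0,0],[0,0,12,0,0,0],[0,0,10,0,0,0],[0,0,6,0,0,0],[0,0,3,0,0,0],[0,0,0,0,0,0],[0,0,0,0,0,0]]

```text
time: 34.33
position: [0.5518, 0.3086, 0.0848]
tool_rot: [0.052, 0.999, -0.0, -0.0]
ft_force: [0.5, 1.0, -4.5]
grip_width: 0.0555
grip_force: 35.0
```

>>> drive_tool:
  deltas:
    - [[0,0,0,0,0,0],[0,0,0,0,0,0]]

```text
time: 34.5
position: [0.5522, 0.3089, 0.0857]
tool_rot: [0.051, 0.999, 0.0, 0.001]
ft_force: [-0.1, -0.8, -4.7]
grip_width: 0.0553
grip_force: 35.0
```

```bash
python3 rd.py
```

```text
34.5 [0.5522 0.3089 0.0857] F [-0.0965 -0.8495 -4.6749] M [ 0.0062 -0.0587  0.0005] Mtool [-0.0122 -0.0577 -0.0006] w 0.05526162730239282 rv [-3.0388  0.0014 -3.1412]
```

>>> drive_tool:
  deltas:
    - [[0,-0.7,3,0,0,0],[0,0,4,0,0,0],[0,0,3,0,0,0],[0,0,2,0,0,0],[0,0,2,0,0,0],[0,0,2,0,0,0],[0,0,0,0,0,0]]

```text
time: 35.08
position: [0.5513, 0.3079, 0.0684]
tool_rot: [0.051, 0.999, -0.0, -0.0]
ft_force: [0.0, -0.4, -4.7]
grip_width: 0.0558
grip_force: 35.0
```

>>> drive_tool:
  deltas:
    - [[0,0,2,0,0,0],[0,0,2,0,0,0],[0,0,2,0,0,0],[0,0,1,0,0,0],[0,0,0,0,0,0]]

```text
time: 35.5
position: [0.5514, 0.3079, 0.0617]
tool_rot: [0.051, 0.999, -0.0, -0.0]
ft_force: [0.0, -0.2, -5.3]
grip_width: 0.056
grip_force: 35.0
```

>>> drive_tool:
  deltas:
    - [[0,0,1,0,0,0],[0,0,1,0,0,0],[0,0,0.5,0,0,0],[0,0,0,0,0,0],[0,0,0,0,0,0]]

```text
time: 35.92
position: [0.5516, 0.308, 0.0595]
tool_rot: [0.051, 0.999, 0.0, -0.0]
ft_force: [-0.7, -0.4, -6.0]
grip_width: 0.0558
grip_force: 35.0
```

>>> drive_tool:
  deltas:
    - [[0,0,0.7,0,0,0],[0,0,0.5,0,0,0],[0,0,0,0,0,0],[0,0,0,0,0,0]]

```text
time: 36.25
position: [0.552, 0.308, 0.0587]
tool_rot: [0.051, 0.999, 0.0, 0.0]
ft_force: [0.2, 1.3, -1.5]
grip_width: 0.0554
grip_force: 35.0
```

The canister touches the floor at the right height. I release, withdraw and check.

>>> drive_tool:
  deltas:
    - [[0,0,0.3,0,0,0],[0,0,0,0,0,0],[0,0,0,0,0,0]]

```text
time: 36.5
position: [0.552, 0.3081, 0.0587]
tool_rot: [0.051, 0.999, 0.0, 0.0]
ft_force: [-0.4, -0.8, 1.6]
grip_width: 0.0555
grip_force: 35.0
```

>>> drive_tool:
  deltas:
    - [[0,0,0,0,0,0],[0,0,0,0,0,0],[0,0,0,0,0,0],[0,0,0,0,0,0],[0,0,0,0,0,0],[0,0,0,0,0,0]]
  gripper: 100

```text
time: 37.0
position: [0.5516, 0.308, 0.058]
tool_rot: [0.051, 0.999, 0.0, -0.0]
ft_force: [0.3, -0.1, 0.9]
grip_width: 0.0844
grip_force: 0.0
```

>>> drive_tool:
  deltas:
    - [[0,0,-5,0,0,0],[0,0,-15,0,0,0],[0,0,-30,0,0,0],[0,0,-35,0,0,0],[0,0,-35,0,0,0],[0,0,-20,0,0,0],[0,0,-5,0,0,0],[0,0,0,0,0,0]]

```text
time: 37.67
position: [0.5527, 0.3085, 0.2053]
tool_rot: [0.051, 0.999, 0.001, 0.002]
ft_force: [0.1, -0.3, -0.1]
grip_width: 0.0872
grip_force: 0.0
```

>>> drive_tool:
  deltas:
    - [[30,0,0,0,0,0],[40,0,0,0,0,0],[40,0,0,0,0,0],[20,0,0,0,0,0],[0,0,0,0,0,0],[0,0,0,0,0,0],[0,0,0,0,0,0],[0,0,0,0,0,0]]

```text
time: 38.33
position: [0.4237, 0.3213, 0.2024]
tool_rot: [0.052, 0.999, -0.0, 0.0]
ft_force: [1.3, -0.5, 0.3]
grip_width: 0.0868
grip_force: 0.0
```

```bash
python3 - <<'E'
from rig import sensors,eyes;from h import *;import pickle
o=sensors.get_obs();d={n:eyes.camera(n) for n in('top','side')}
pickle.dump((o,d),open('c3.pkl','wb'))
im=d['top']['img'];hsv=cv2.cvtColor(im,cv2.COLOR_RGB2HSV)
p=((hsv[...,1]<60)&(hsv[...,2]>70)&(hsv[...,2]<130)).astype(np.uint8)
n,l,s,ce=cv2.connectedComponentsWithStats(p)
for k in range(1,n):
    if s[k,4]>200:
        ys,xs=np.where(l==k);print(s[k],rect(onz(d['top'],np.c_[xs,ys],.088 if xs.mean()<130 else .08)))
a=im[110:220,70:360,::-1];b=d['side']['img'][120:290,150:360,::-1]
a=cv2.resize(a,(780,296));b=cv2.resize(b,(370,300))
v=np.zeros((600,780,3),np.uint8);v[:296]=a;v[300:,:370]=b
cv2.imwrite('pics/end.png',v)
E
```

```text
[148  83  36  30 462] [745.2 131.9  95.5  67.2 -61.7]
[229  95  20  20 241] [736.2 -69.1  63.2  46.3 -69.3]
[   0  142   38   97 1422] [467.2 523.3 264.5  89.7  15.4]
[ 89 149  20  31 419] [551.9 306.2  81.3  39.2  -6.4]
[ 88 150  32  39 337] [530.3 273.2 108.8  64.6 -32.8]
[188 159  16  30 406] [536.9  45.2  81.6  37.6  -3. ]
[242 178  16  31 408] [ 487.6 -104.    81.4   37.6   -2.8]
[  0 228  18  52 371] [309.2 514.6 128.9  43.4   7.7]
[ 166  335   80   49 1505] [ 61.8  -3.7 197.1 111.1 -85.5]
```

View pics/end.png

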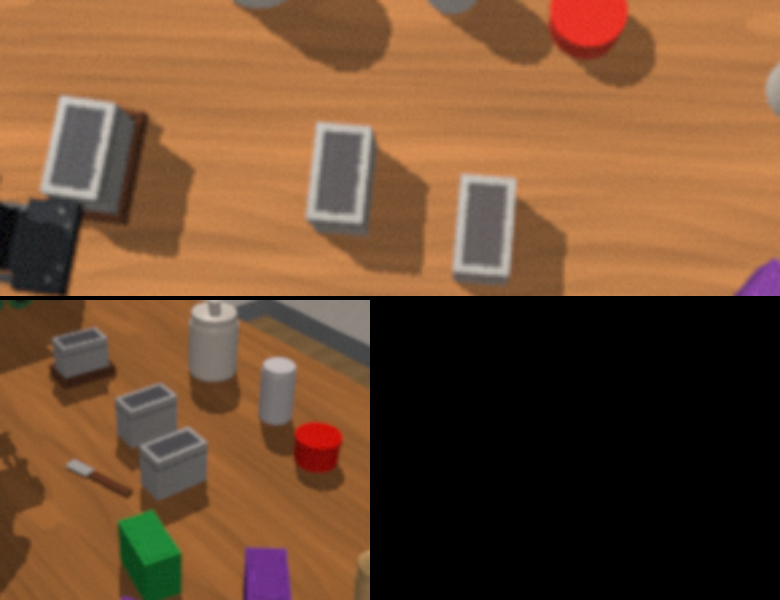

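The final view shows canister C level in the tray, with its lid centre at (552, 306) and yaw -6.4°. A and B are back at their original positions and the gripper is clear.

```bash
python3 -c "
from rig import ticket
print(ticket.hand_in())"
```

```text
the job is handed in; nothing more can be done
None
```

Canister C (the one furthest to the robot's right) held the ball and now stands seated in the tray; A and B are back upright where they stood, and the job is handed in, with no verdict returned.

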